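# Lock a sample jar into its transport cradle

## Task

Lock the red-capped sample jar into its grey cradle: push the red stud round, either way, until the slot in the round disc lines up with the brass bar, then push the bar by its yellow paddle through the disc and across the jar's bay until it is fully home. A fingertip is enough and nothing is to be picked up: leave the jar and all the other loose things where they are.

Things in the scene. Friction and masses are not known exactly. Their poses are not given: they have to be found in the camera images.
- lock_cradle: Grey cradle fixed to the table. Origin: table level, under the disc's axis. +x: the way the bar is pushed (to the robot's right within 15 degrees), +y: roughly away from the robot. In this frame, mm: base 8 thick, x -196..100, y -40..50; rails holding the bar captive x -192..-37, |y| 5..15, top z 26; jar bay x 35..79, y 9..49, walls to z 30; keeper for the bar's nose x 76..96, top z 27.
- disc_axis (a point): Point on the disc's upright turning axis at its top face (z 24 mm). Aluminium disc, 64 mm in diameter, with a 16 mm wide slot straight across its middle, flared to 23 mm at both mouths. The bar runs at z 12 to 22 mm; the closed side of the disc stops it.
- disc (a joint): Turn of the disc, rad, growing clockwise seen from above. The slot lines up with the bar at 0 and again at 3.14 (both are right); starts between 0.7 and 2.45, stops at -0.6 and 3.74. It turns stiffly (0.04 N m) and stays where it is left. The bar's tapered nose corrects an error of up to about 0.1 rad.
- stud (a point): Red upright stud on the disc, 10 mm in diameter, z 24 to 54 mm; this point is on its centre line at z 40 mm. It stands 23 mm from the disc's axis, at right angles to the slot: in the cradle's frame at (-23 sin q, -23 cos q) mm for a disc angle q, so on the robot's side at 0, on the bar's side at 1.57, on the far side at 3.14.
- bar (a joint): Travel of the bar along the cradle's +x, m: 0 drawn back, 0.144 at its stop, fully home. Starts between 0 and 0.018; resists with about 2 N, stays where it is left. Brass bar 12 mm wide, 10 mm high, 130 mm long; its nose is at cradle x = -56 mm + travel, so it meets the disc or enters the slot at about 0.024 and comes out of the disc at 0.088.
- paddle (a point): Middle of the back (-x) face of the yellow push paddle on the bar's tail, at z 46 mm. The paddle is 8 mm thick along the cradle's x, 26 mm wide, z 29 to 62 mm; at cradle x = -184 mm + travel.
- jar_mid (a point): Centre of the white jar with red screw cap (33 mm in diameter, 44 mm high, loose) that stands in the bay on the cradle's base, top at z 52 mm. To be left alone.
- pill_tin: Bystander, loose: round metal tin 48 mm wide, 21 mm high; origin at its underside. In front of the cradle.
- blue_stopper: Bystander, loose: blue plastic stopper 18 mm wide, 22 mm high; origin at its underside. In front of the cradle.
- marker_blue: Bystander, loose: white and blue marker 128 mm long along its y, 17 mm high, lying in front of the cradle; origin at its underside.
- rubber_bung: Bystander, loose: dark rubber bung 28 mm wide, 25 mm high; origin at its underside. Past the keeper end of the cradle.
- jar_c: Bystander, loose: white jar 40 mm wide, 48 mm high, at the left of the table; origin at its underside.

How it is judged:
By the outcome, as a careful person would: the job done as asked, in the order asked, and still so for the second after the job is handed in, with the robot touching nothing.
It also fails if it takes over 46 s, if anything falls off the work surface, if the arm or the gripper's body presses on something with over 40 N, if the wrist force passes 120 N, or if a joint passes its speed limit or range.

## Robot

A 6-joint arm with a two-finger parallel gripper is mounted at the origin on a cart in front of the work surface, level with it; the furniture and walls round the work are solid. World frame = base frame: x ahead of the robot, y to its left, z up, the work surface at z = 0. Lengths are in mm, angles in degrees, forces in N, time in s.
With the tool pointing down it reaches from about 350 to 850 mm from the base axis. Payload 8.1 kg.
Tool frame: the origin (TCP) lies on the centre line of the jaws, within the pads' length; the fingertips stand 11 mm ahead of it and the grasp point (between the pads) lies 8 mm behind it; z points along the fingers, y is the direction in which the jaws open and shut (so a half turn about z gives the same grasp; the last joint's range is limited). The gripper opens to 85 mm and grips with 20 to 120 N. Pads are 22 mm wide; open, the fingers measure 114 mm over their backs; the gripper's body (76 mm by 85 mm) begins 54 mm behind the grasp point. The pads swing forward as they close: fully open they stand 13 mm farther back than shut.
Start: joints at [-72.617, 7.471, 85.268, -0, 87.261, -4.893], TCP at [227.467, -555.215, 242.292] pointing down, gripper open.
Joint ranges: [-169.43, 169.43], [-51.17, 129.36], [1.28, 143.12], [-76.62, 256.62], [0, 156.53], [-152.29, 152.29]. Speed limits (degrees/s): [136.94, 136.94, 159.86, 180, 180, 180].

## Interface

Orientations are given as [roll, pitch, yaw] about the fixed x, y, z axes, in that order (R = Rz(yaw) Ry(pitch) Rx(roll)).
In Python, from bench import telemetry, viewer, r gives the robot as it stands.
- The arm moves only by the shell command python3 -m inch 'ROWS' [FORCE]. ROWS is JSON, a list of rows, each a list of 3 entries, a list of its own where there are three numbers: the shift along the tool's x, y, z in cm, then the turn, a rotation vector about the tool's x, y, z in rad, then the opening, from 0 (shut) to 1 (fully open). A call has 1 to 20 rows; each row is the pose to reach, as a shift and turn from the pose commanded when the call began, along the tool's axes at that moment; what a row does not reach only later rows make up. A row lasts 1/10 s, in which the tool goes at most 50 mm and 8.59 degrees, less where a joint would pass 70% of its speed; a pose out of reach is approached as far as the arm can. A call with a gripper value outside its range is refused whole. The fingers move at their own pace and stop on an object; FORCE is the grip in N (left out, the last holds). Time passes only in rows, so rows that repeat a pose let the fingers close. It gives the time, the measured TCP pose, the force and the opening at its end, in the units of the state.
- telemetry.sense(): the state, without advancing time (a new reading comes with each control period).
- viewer.snapshot(name): name is "scene" or "top" or "wrist"; returns the picture (420x560x3 uint8, red, green, blue); there is no depth.
- viewer.camera_model(name): a dict with "fx", "fy", "cx", "cy" (pixels), "cam_to_world" (4x4, takes a point from camera to world coordinates); the wrist camera has in their place "mount" (4x4, takes a point from camera to tool coordinates, whose origin is the TCP and whose axes are the flange's). Camera axes: x right, y down, z forward; pixel columns grow to the right and rows downward; lengths in mm; the calibration is good to about 2 mm. The wrist camera is an equidistant fisheye: a pixel r from the principal point sees the ray r / f radians off the axis. A picture is of the moment at which its call begins: read the wrist's pose just before it. camera_model takes no time and is no camera call.
- r.hand_in(): hands the job in, once; it reports no verdict.
The state is a dict: "time": time; "joint_pos": joint angles; "qd": joint speeds; "joint_efforts": joint torques, N m; "tool_pos": TCP position; "tcp_rot": TCP orientation; "ft_force": force on the tool from outside, world axes, zero at the start; "wrist_torque": the same for the moment, N m; "finger_gap": finger opening in mm.
Only numpy, scipy, OpenCV 4.12 (cv2) and the standard library are available. Lean on these libraries where they do the work, as an engineer would, in place of code of your own. Each camera call takes 0.05 s, during which the arm holds its last target.

## Working session

There is one attempt and no reset: what is moved stays moved. The work goes in short steps, Python scripts to look and compute and a shell command to move; the robot and the scene stay as the last step left them, time stands still between calls to the robot, and variables do not carry over. Pictures are saved under pics/ and viewed, and the job is handed in when it is done.

```bash
ls; mkdir -p pics; python3 - <<'E'
from bench import telemetry, viewer, r
import cv2
print(telemetry.sense())
for n in ["scene","top"]:
    im=viewer.snapshot(n); cv2.imwrite(f"pics/{n}0.png",im[:,:,::-1])
    print(n,viewer.camera_model(n))
E
```

```text
pics
{'time': 0.0, 'joint_pos': array([-7.26149729e+01,  7.51439856e+00,  8.53318079e+01,  1.79808096e-03,
        8.72625168e+01, -4.89309595e+00]), 'qd': array([ 0.03402147, -0.07800496, -0.0431699 , -0.00765341,  0.04976475,
       -0.0660846 ]), 'joint_efforts': array([ 3.02844137e-04, -5.69397175e+01, -5.00549412e+01, -1.31582674e-04,
        1.48555543e-02, -4.87123089e-05]), 'tool_pos': array([ 227.32676809, -554.67135142,  241.2275921 ]), 'tcp_rot': array([-1.79891826e+02, -1.10630709e-02,  2.22780250e+01]), 'ft_force': array([-0.28136006, -0.20080898,  0.26758417]), 'wrist_torque': array([-0.04893945,  0.03089937, -0.01483005]), 'finger_gap': 85.49553225231251}
scene {'fx': 394.145168958153, 'fy': 394.145168958153, 'cx': 284.23168282571856, 'cy': 212.4200885856295, 'cam_to_world': array([[-9.02863771e-01, -3.31672262e-01,  2.73551679e-01,
         2.04348598e+02],
       [-4.29597671e-01,  6.71101876e-01, -6.04208667e-01,
         5.61000729e+02],
       [ 1.68182107e-02, -6.63035280e-01, -7.48399202e-01,
         7.80100447e+02],
       [ 0.00000000e+00,  0.00000000e+00,  0.00000000e+00,
         1.00000000e+00]])}
top {'fx': 521.1511448270361, 'fy': 521.1511448270361, 'cx': 278.83019517154395, 'cy': 213.2726062770443, 'cam_to_world': array([[-4.80084568e-02, -9.77722503e-01,  2.04337699e-01,
         2.81112679e+02],
       [-9.98835817e-01,  4.60276609e-02, -1.44382873e-02,
        -1.91971561e+01],
       [ 4.71145207e-03, -2.04792972e-01, -9.78793973e-01,
         1.07918678e+03],
       [ 0.00000000e+00,  0.00000000e+00,  0.00000000e+00,
         1.00000000e+00]])}
```

View pics/scene0.png

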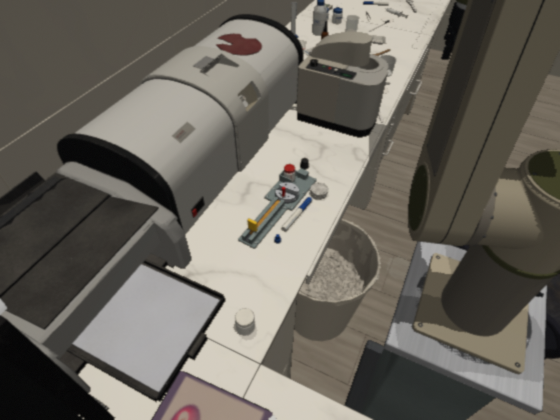

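View pics/top0.png

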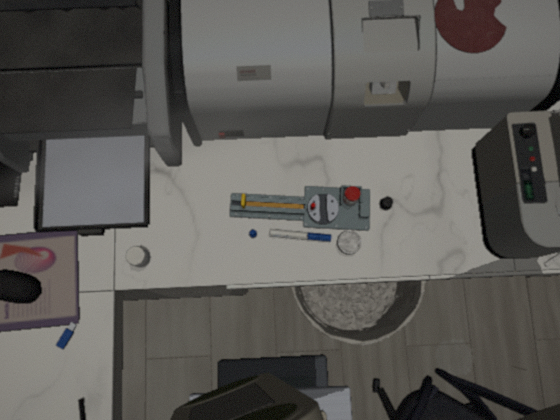

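```bash
python3 - <<'E'
import cv2
im=cv2.imread("pics/top0.png")
c=im[175:260,215:405]; cv2.imwrite("pics/topc.png",cv2.resize(c,None,fx=4.2,fy=4.2,interpolation=cv2.INTER_CUBIC))
im=cv2.imread("pics/scene0.png")
c=im[150:260,230:340]; cv2.imwrite("pics/scenec.png",cv2.resize(c,None,fx=5,fy=5,interpolation=cv2.INTER_CUBIC))
E
```

```text
(no output)
```

View pics/topc.png

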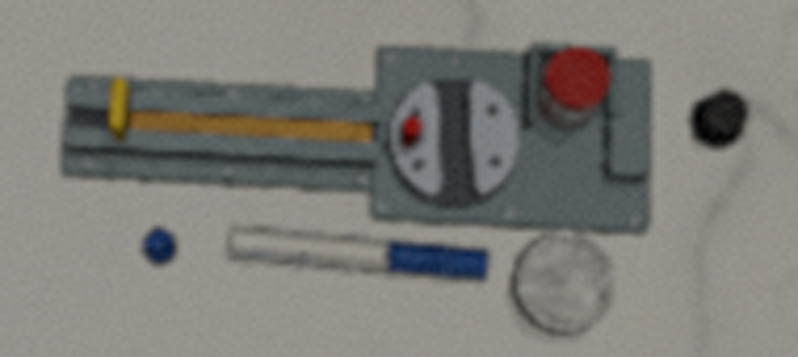

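View pics/scenec.png

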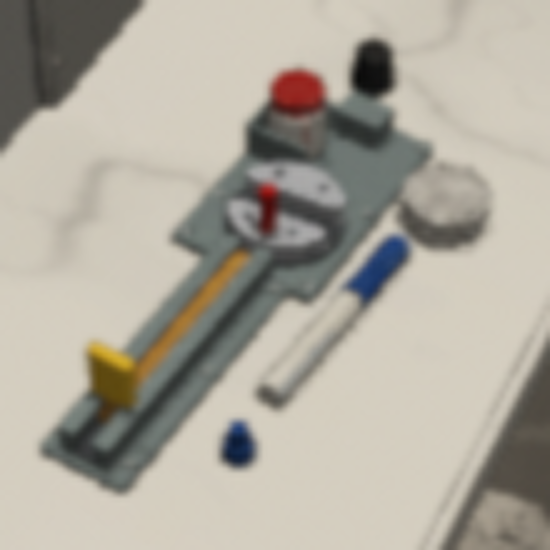

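The top crop shows the disc centre at about (455,142), the stud on the bar's side and the slot nearly across the bar, so q≈1.5. The paddle is at (119,107) and the jar sits in its bay. Next I convert these to positions.

```bash
cat > h.py <<'E'
import numpy as np
from bench import telemetry, viewer, r
def ray(name,u,v,z):
    m=viewer.camera_model(name);T=m["cam_to_world"]
    d=T[:3,:3]@np.array([(u-m["cx"])/m["fx"],(v-m["cy"])/m["fy"],1]);o=T[:3,3]
    return o+d*(z-o[2])/d[2]
def proj(name,p):
    m=viewer.camera_model(name);T=m["cam_to_world"]
    c=T[:3,:3].T@(np.array(p)-T[:3,3]); return m["fx"]*c[0]/c[2]+m["cx"],m["fy"]*c[1]/c[2]+m["cy"]
E
python3 - <<'E'
from h import *
np.set_printoptions(precision=1,suppress=True)
t=lambda u,v,z:ray("top",215+(u+.5)/4.2-.5,175+(v+.5)/4.2-.5,z)
s=lambda u,v,z:ray("scene",230+(u+.5)/5-.5,150+(v+.5)/5-.5,z)
P=dict(disc=t(455,142,24),bar0=t(135,122,22),bar1=t(372,132,22),slotA=t(456,82,24),slotB=t(456,203,24),studtop=t(412,120,54),studbase=t(411,137,24),padtop=t(121,80,62),padbot=t(120,134,32),bl=t(63,175,8),tl=t(66,77,8),tr=t(650,60,8),br=t(647,231,8),jar=t(578,77,52),tin=t(562,284,21),stopper=t(160,240,22),bung=t(721,115,25),mk0=t(230,243,8),mk1=t(487,263,8))
P2=dict(disc=s(284,207,24),stud=s(269,188,54),padtop=s(110,360,62),jar=s(299,90,52))
for k,v in P.items(): print(k,v)
print()
for k,v in P2.items(): print(k,v)
d=P["br"]-P["bl"];a=np.degrees(np.arctan2(d[1],d[0]));print(a,np.linalg.norm(d))
d=P["tr"]-P["br"];print(np.degrees(np.arctan2(d[1],d[0])),np.linalg.norm(d))
d=P["bar1"]-P["bar0"];print(np.degrees(np.arctan2(d[1],d[0])))
# cradle frame fit: known corners
from scipy.optimize import least_squares
L=[("br",(100,-40)),("tr",(100,50)),("disc",(0,0))]
def f(p):
    c,s_=np.cos(p[2]),np.sin(p[2]);R=np.array([[c,-s_],[s_,c]])
    return np.concatenate([P[k][:2]-(p[:2]+R@np.array(q)) for k,q in L]+[[ (R.T@(P[k][:2]-p[:2]))[1] for k in("bar0","bar1")]])
o=least_squares(f,[P["disc"][0],P["disc"][1],-1.6]);print(o.x,np.degrees(o.x[2]),o.fun)
p=o.x;c,s_=np.cos(p[2]),np.sin(p[2]);R=np.array([[c,-s_],[s_,c]])
for k in P: print(k,R.T@(P[k][:2]-p[:2]))
E
```

```text
disc [ 507.3 -126.6   24. ]
bar0 [525.3  30.9  22. ]
bar1 [514.8 -86.1  22. ]
slotA [ 537.8 -129.1   24. ]
slotB [ 476.7 -125.1   24. ]
studtop [ 512.7 -103.6   54. ]
studbase [ 510.9 -105.1   24. ]
padtop [537.   34.9  62. ]
padbot [517.3  37.9  32. ]
bl [503.1  68.4   8. ]
tl [553.4  65.4   8. ]
tr [ 548.5 -229.5    8. ]
br [ 461.1 -220.7    8. ]
jar [ 530.7 -185.4   52. ]
tin [ 434.7 -174.5   21. ]
stopper [465.5  20.7  22. ]
bung [ 514.6 -259.    25. ]
mk0 [464.8 -13.4   8. ]
mk1 [ 448.8 -140.1    8. ]

disc [ 508.6 -121.6   24. ]
stud [ 509.5 -103.6   54. ]
padtop [523.9  42.1  62. ]
jar [ 528.4 -181.6   52. ]
-98.27791096205206 292.10766668942233
-5.764418982347646 87.83677777631107
-95.16745671018292
[ 509.5 -125.7   -1.7] -95.75484561789187 [ 1.4  0.5 -0.7  0.7 -2.1 -1.   0.1  1.3]
disc [ 1.2 -2. ]
bar0 [-157.3    0.1]
bar1 [-39.9   1.3]
slotA [ 0.6 28.5]
slotB [  2.7 -32.6]
studtop [-22.2   1. ]
studbase [-20.6  -0.7]
padtop [-162.5   11.3]
padbot [-163.6   -8.6]
bl [-192.4  -25.8]
tl [-194.5   24.6]
tr [99.4 49.2]
br [ 99.4 -38.6]
jar [57.3 27.1]
tin [ 56.1 -69.5]
stopper [-141.3  -58.4]
bung [132.1  18.5]
mk0 [-107.3  -55.7]
mk1 [ 20.4 -58.9]
```

```bash
cat >> h.py <<'E'
from scipy.spatial.transform import Rotation as Ro
def shift(p,yaw=None,frm=None):
    s=telemetry.sense(); R0=Ro.from_euler('xyz',s["tcp_rot"],degrees=True)
    d=R0.inv().apply(np.array(p,float)-s["tool_pos"])/10
    y=s["tcp_rot"][2] if yaw is None else yaw
    w=(R0.inv()*Ro.from_euler('xyz',[180,0,y],degrees=True)).as_rotvec()
    print("shift cm",d.round(2),"rot",w.round(3))
E
python3 - <<'E'
from h import *
shift([330,-200,220],129.5);shift([511.3,-103.4,140],129.5)
s=viewer.camera_model("wrist");print(s)
E
```

```text
shift cm [ 22.95 -28.93   2.19] rot [-1.000e-03 -2.000e-03 -1.871e+00]
shift cm [ 43.39 -30.98  10.19] rot [-1.000e-03 -2.000e-03 -1.871e+00]
{'fx': 325.19226210127806, 'fy': 325.19226210127806, 'cx': 284.45142005157527, 'cy': 208.13835128997306, 'mount': array([[ 7.48404199e-04, -9.55806442e-01, -2.93995722e-01,
         7.52801962e+01],
       [ 9.99997316e-01,  1.35990550e-03, -1.87555194e-03,
         1.29012262e+00],
       [ 2.19247103e-03, -2.93993530e-01,  9.55804895e-01,
        -1.31626422e+02],
       [ 0.00000000e+00,  0.00000000e+00,  0.00000000e+00,
         1.00000000e+00]])}
```

```bash
python3 -m inch '[[[23,-28.9,2.2],[0,0,-1.2],0.35],[[23,-28.9,2.2],[0,0,-1.2],0.35],[[23,-28.9,2.2],[0,0,-1.2],0.35],[[23,-28.9,2.2],[0,0,-1.2],0.35],[[23,-28.9,2.2],[0,0,-1.2],0.35],[[23,-28.9,2.2],[0,0,-1.2],0.35],[[23,-28.9,2.2],[0,0,-1.2],0.35],[[23,-28.9,2.2],[0,0,-1.2],0.35],[[43.4,-31,10.2],[0,0,-1.87],0.35],[[43.4,-31,10.2],[0,0,-1.87],0.35],[[43.4,-31,10.2],[0,0,-1.87],0.35],[[43.4,-31,10.2],[0,0,-1.87],0.35],[[43.4,-31,10.2],[0,0,-1.87],0.35],[[43.4,-31,10.2],[0,0,-1.87],0.35],[[43.4,-31,10.2],[0,0,-1.87],0.35],[[43.4,-31,10.2],[0,0,-1.87],0.35],[[43.4,-31,10.2],[0,0,-1.87],0.35],[[43.4,-31,10.2],[0,0,-1.87],0.35]]'
python3 - <<'E'
from h import *
import cv2
s=telemetry.sense();print(s["time"],s["tool_pos"],s["tcp_rot"])
im=viewer.snapshot("wrist");cv2.imwrite("pics/w1.png",im[:,:,::-1])
E
```

```text
time: 1.9
tool_pos: [511.4, -104.6, 141.1]
tcp_rot: [180.0, 0.1, 129.3]
ft_force: [0.1, -0.2, -0.3]
finger_gap: 29.9
1.9 [ 511.38089586 -104.56096602  141.05728153] [1.79962218e+02 6.23343779e-02 1.29323892e+02]
```

View pics/w1.png

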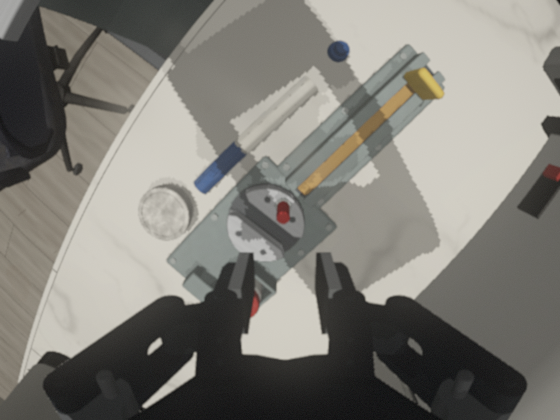

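The wrist view shows the fingers at (240,280) and (328,280), the red stud at about (284,212), and the slot running from about (250,200) to (295,245), across the bar. I enlarge it to measure.

```bash
python3 - <<'E'
import cv2
im=cv2.imread("pics/w1.png")
c=im[150:290,190:350]; cv2.imwrite("pics/w1c.png",cv2.resize(c,None,fx=4,fy=4,interpolation=cv2.INTER_CUBIC))
c=im[40:200,290:450]; cv2.imwrite("pics/w1d.png",cv2.resize(c,None,fx=3.5,fy=3.5,interpolation=cv2.INTER_CUBIC))
E
```

```text
(no output)
```

View pics/w1c.png

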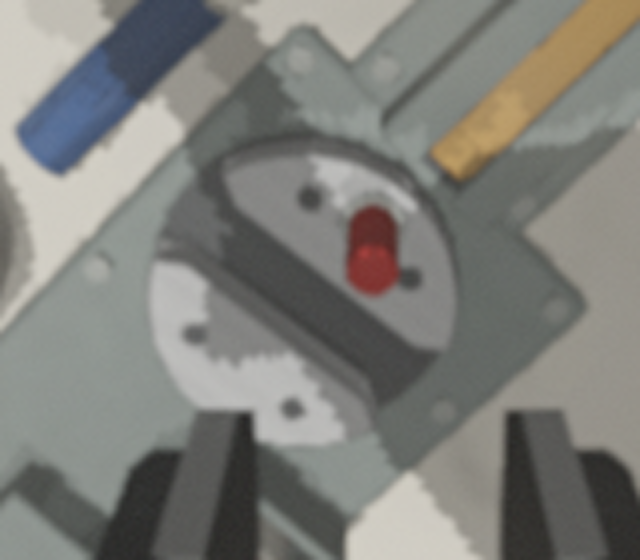

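View pics/w1d.png

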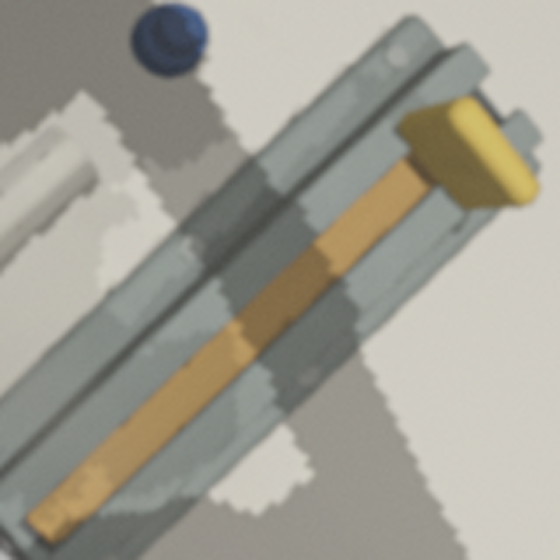

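```bash
cat >> h.py <<'E'
def wray(u,v,z,pos,rot):
    m=viewer.camera_model("wrist");M=m["mount"]
    a=np.array([u-m["cx"],v-m["cy"]]);rr=np.hypot(*a);th=rr/m["fx"]
    d=np.r_[a/rr*np.sin(th),np.cos(th)] if rr>0 else np.array([0,0,1.])
    R=Ro.from_euler('xyz',rot,degrees=True)
    d=R.apply(M[:3,:3]@d);o=pos+R.apply(M[:3,3])
    return o+d*(z-o[2])/d[2]
E
python3 - <<'E'
from h import *
np.set_printoptions(precision=1,suppress=True)
pos=np.array([511.4,-104.6,141.06]);rot=[179.96,.06,129.32]
c=lambda u,v,z:wray(190+(u+.5)/4-.5,150+(v+.5)/4-.5,z,pos,rot)
e=lambda u,v,z:wray(290+(u+.5)/3.5-.5,40+(v+.5)/3.5-.5,z,pos,rot)
print("studtop",c(372,270,54),"base",c(374,212,24))
pts=np.array([c(*q,24)[:2] for q in [(150,300),(457,290),(400,175),(345,440),(230,160),(180,390),(437,352)]])
from scipy.optimize import least_squares
o=least_squares(lambda p:np.hypot(*(pts-p[:2]).T)-32,[509,-125]);print("disc",o.x,o.fun)
A=c(222,180,24);B=c(437,352,24);print("slot edge",np.degrees(np.arctan2(*(B-A)[[1,0]])))
A=c(165,260,24);B=c(372,405,24);print("slot edge2",np.degrees(np.arctan2(*(B-A)[[1,0]])))
A=e(425,175,22);B=e(50,525,22);print("bar",A,B,np.degrees(np.arctan2(*(B-A)[[1,0]])))
A=e(410,165,22);B=e(30,515,22);print("barL",A,B,np.degrees(np.arctan2(*(B-A)[[1,0]])))
print("pad front top/back",e(455,105,62),e(520,200,62),e(475,100,62),e(537,190,62))
print("left end",e(412,18,8))
print("base edges",c(302,28,8),c(582,305,8))
E
```

```text
studtop [ 510.4 -105.2   54. ] base [ 509.3 -103.4   24. ]
disc [ 509.3 -127.3] [-1.1  0.   1.   1.   0.   0.8 -1.6]
slot edge -1.0115320226934033
slot edge2 2.0845469038575244
bar [528.8  33.1  22. ] [515.6 -85.1  22. ] -96.34207225928698
barL [524.6  32.2  22. ] [510.6 -86.2  22. ] -96.7222469524334
pad front top/back [514.2  35.4  62. ] [536.5  31.2  62. ] [516.6  39.3  62. ] [537.9  35.5  62. ]
left end [505.   65.5   8. ]
base edges [475.9 -86.    8. ] [560.6 -94.5   8. ]
```

```bash
python3 -m inch '[[[0.4,-0.1,3],[0,0,0],0.35],[[0.4,-0.1,6],[0,0,0],0.35],[[0.4,-0.1,8],[0,0,0],0.35],[[0.4,-0.1,9.6],[0,0,0],0.35],[[0.4,-0.1,9.6],[0,0,0],0.17],[[0.4,-0.1,9.6],[0,0,0],0.17],[[0.4,-0.1,9.6],[0,0,0],0.17],[[0.4,-0.1,9.6],[0,0,0],0.17],[[0.4,-0.5,9.6],[0,0,0],0.17]]' 20
python3 - <<'E'
from h import *
import cv2
s=telemetry.sense();print(s["time"],s["tool_pos"],s["tcp_rot"],s["finger_gap"],s["ft_force"])
im=viewer.snapshot("wrist");cv2.imwrite("pics/w2.png",im[:,:,::-1])
E
```

```text
time: 2.85
tool_pos: [506.1, -104.0, 45.4]
tcp_rot: [179.9, 0.1, 129.4]
ft_force: [1.1, 1.0, 2.3]
finger_gap: 14.4
2.85 [ 506.06836153 -104.04243995   45.38893337] [1.79927916e+02 9.25176370e-02 1.29436609e+02] 14.438826105173101 [1.08547795 1.02570081 2.26212512]
```

View pics/w2.png

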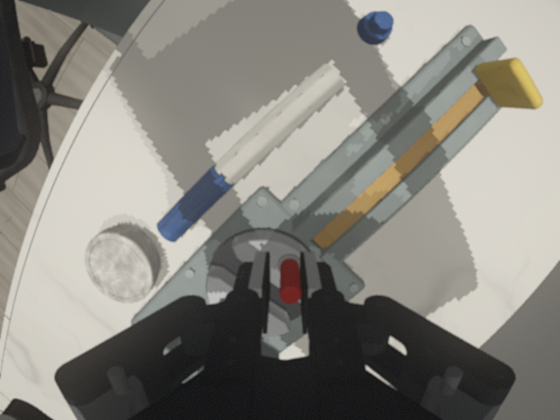

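The stud is caged between the pads, and the force shows the trailing pad is already touching it. Now I sweep it along the chord.

```bash
python3 -m inch '[[[0,-0.3,0],[0,0,0],0.17],[[0,-0.6,0],[0,0,0],0.17],[[0,-0.9,0],[0,0,0],0.17],[[0,-1.2,0],[0,0,0],0.17],[[0,-1.5,0],[0,0,0],0.17],[[0,-1.8,0],[0,0,0],0.17],[[0,-2.1,0],[0,0,0],0.17],[[0,-2.4,0],[0,0,0],0.17],[[0,-2.6,0],[0,0,0],0.17],[[0,-2.8,0],[0,0,0],0.17],[[0,-2.9,0],[0,0,0],0.17],[[0,-2.9,0],[0,0,0],0.17]]'
python3 - <<'E'
from h import *
import cv2
s=telemetry.sense();print(s["time"],s["tool_pos"],s["tcp_rot"],s["finger_gap"],s["ft_force"])
im=viewer.snapshot("wrist");cv2.imwrite("pics/w3.png",im[:,:,::-1])
im=im[:,:,::-1][180:340,160:360];cv2.imwrite("pics/w3c.png",cv2.resize(im,None,fx=3.6,fy=3.6,interpolation=cv2.INTER_CUBIC))
E
```

```text
time: 4.1
tool_pos: [483.2, -122.9, 44.7]
tcp_rot: [180.0, 0.1, 129.4]
ft_force: [3.7, 0.4, -0.4]
finger_gap: 14.4
4.1 [ 483.24354058 -122.86955374   44.70785927] [1.79971470e+02 7.60804963e-02 1.29404967e+02] 14.405099387548924 [ 3.66650791  0.36306509 -0.42851166]
```

View pics/w3c.png

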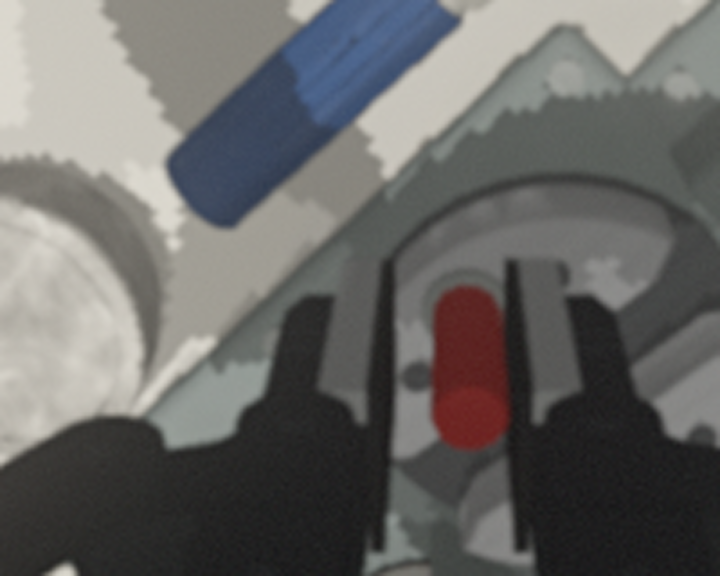

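The stud is now on the robot's side. I back off to centre the cage, lift, and check the slot.

```bash
python3 -m inch '[[[0,0.2,0],[0,0,0],0.17],[[0,0.2,0],[0,0,0],0.35],[[0,0.2,0],[0,0,0],0.35],[[0,0.2,-4],[0,0,0],0.35],[[0,0.2,-8],[0,0,0],0.35],[[0,0.2,-10],[0,0,0],0.35],[[0,0.2,-10],[0,0,0],0.35]]'
python3 - <<'E'
from h import *
import cv2
s=telemetry.sense();print(s["time"],s["tool_pos"],s["tcp_rot"],s["finger_gap"],s["ft_force"])
im=viewer.snapshot("wrist");cv2.imwrite("pics/w4.png",im[:,:,::-1])
im=im[:,:,::-1][100:260,210:410];cv2.imwrite("pics/w4c.png",cv2.resize(im,None,fx=3.6,fy=3.6,interpolation=cv2.INTER_CUBIC))
E
```

```text
time: 4.85
tool_pos: [486.5, -121.9, 148.3]
tcp_rot: [179.8, 0.3, 129.4]
ft_force: [0.5, 0.0, -0.0]
finger_gap: 29.7
4.85 [ 486.47589477 -121.92639791  148.28306781] [179.82521291   0.31718331 129.42213215] 29.666455137266844 [ 0.51155914  0.03981022 -0.00969113]
```

View pics/w4c.png

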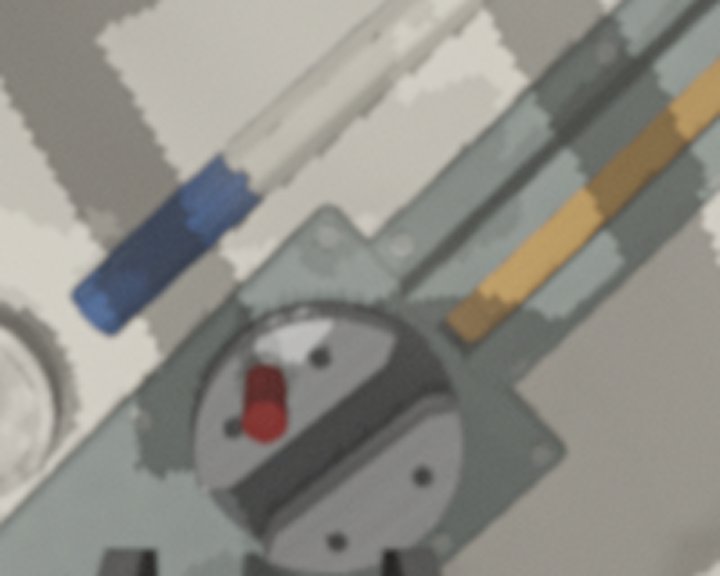

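```bash
cat > m.py <<'E'
from h import *
pos=np.array([486.48,-121.93,148.28]);rot=[179.825,.317,129.42]
e=lambda u,v,z:wray(210+(u+.5)/3.6-.5,100+(v+.5)/3.6-.5,z,pos,rot)
def ang(a,b,z):
    A=e(*a,z);B=e(*b,z);d=A-B;return np.degrees(np.arctan2(d[1],d[0])).round(1)
print("holes",ang((233,427),(320,357),24),ang((337,541),(422,476),24),"perp",ang((320,357),(422,476),24),ang((233,427),(337,541),24))
print("slot",ang((250,472),(375,368),24),ang((285,510),(410,410),24))
print("bar",ang((448,325),(700,78),22),ang((478,340),(718,122),22))
print("base",ang((5,518),(327,206),8))
print("bar nose",e(463,332,22),"studtop",e(265,421,54),"studbase",e(265,375,24))
h=np.mean([e(*q,24) for q in [(233,427),(320,357),(337,541),(422,476)]],0);print("centre",h)
E
python3 m.py
```

```text
holes -100.4 -100.4 perp 169.6 169.8
slot -99.0 -99.7
bar -94.8 -97.0
base -96.3
bar nose [515.83686642 -87.00915314  22.        ] studtop [ 487.54041491 -123.98863929   54.        ] studbase [ 486.96477515 -123.31726959   24.        ]
centre [ 510.24621139 -128.29394089   24.        ]
```

Slot ≈ -100°, bar ≈ -96.3°, so q≈+0.06 rad. That is inside the tolerance, but I'll nudge 1 mm further to centre it.

```bash
python3 -m inch '[[[0,0.1,4],[0,0,0],0.35],[[0,0.1,7],[0,0,0],0.35],[[0,0.1,9],[0,0,0],0.35],[[0,0.1,10],[0,0,0],0.35],[[0,0.1,10],[0,0,0],0.17],[[0,0.1,10],[0,0,0],0.17],[[0,0.1,10],[0,0,0],0.17],[[0,0.1,10],[0,0,0],0.17],[[0,-0.1,10],[0,0,0],0.17],[[0,-0.2,10],[0,0,0],0.17],[[0,-0.3,10],[0,0,0],0.17],[[0,-0.3,10],[0,0,0],0.17],[[0,-0.3,10],[0,0,0],0.17]]'
python3 -m inch '[[[0,0.2,0],[0,0,0],0.17],[[0,0.2,0],[0,0,0],0.35],[[0,0.2,0],[0,0,0],0.35],[[0,0.2,-4],[0,0,0],0.35],[[0,0.2,-8],[0,0,0],0.35],[[0,0.2,-10],[0,0,0],0.35],[[0,0.2,-10],[0,0,0],0.35],[[0,0.2,-10],[0,0,0],0.35]]'
python3 - <<'E'
from h import *
import cv2
s=telemetry.sense();print(s["time"],s["tool_pos"],s["tcp_rot"],s["finger_gap"],s["ft_force"])
im=viewer.snapshot("wrist");cv2.imwrite("pics/w5.png",im[:,:,::-1])
im=im[:,:,::-1][100:260,210:410];cv2.imwrite("pics/w5c.png",cv2.resize(im,None,fx=3.6,fy=3.6,interpolation=cv2.INTER_CUBIC))
E
```

```text
time: 6.2
tool_pos: [482.7, -123.2, 44.8]
tcp_rot: [179.9, 0.1, 129.4]
ft_force: [3.4, 0.7, 1.1]
finger_gap: 14.6
time: 7.0
tool_pos: [483.4, -121.7, 144.1]
tcp_rot: [-180.0, 0.0, 129.4]
ft_force: [-0.7, -0.2, -0.6]
finger_gap: 30.1
7.0 [ 483.41508824 -121.71782855  144.1420996 ] [-1.79999755e+02  8.32234273e-03  1.29418747e+02] 30.076025572601527 [-0.72225509 -0.1589607  -0.60245657]
```

View pics/w5c.png

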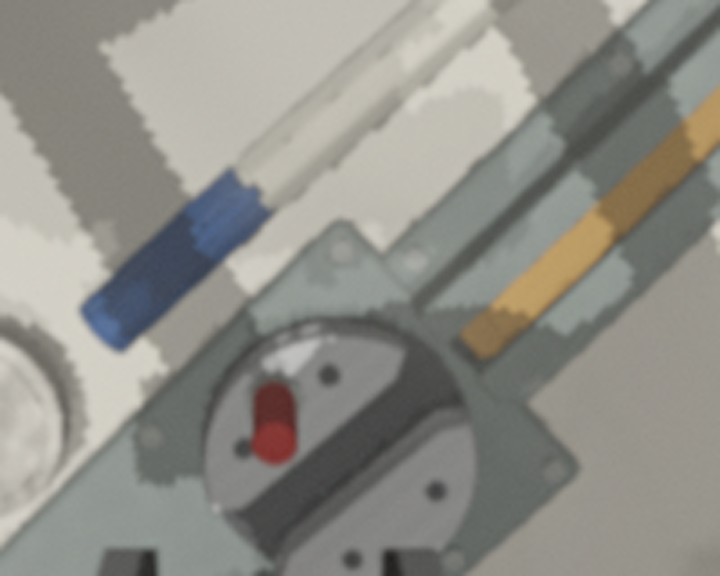

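```bash
python3 - <<'E'
from h import *
np.set_printoptions(precision=1,suppress=True)
pos=np.array([483.42,-121.72,144.14]);rot=[180,0,129.42]
e=lambda u,v,z:wray(210+(u+.5)/3.6-.5,100+(v+.5)/3.6-.5,z,pos,rot)
def ang(a,b,z):
    A=e(*a,z);B=e(*b,z);d=A-B;return np.degrees(np.arctan2(d[1],d[0])).round(1)
print("holes",ang((243,448),(329,375),24),ang((352,559),(436,491),24),"perp",ang((329,375),(436,491),24),ang((243,448),(352,559),24))
print("slot",ang((262,492),(390,382),24),ang((295,530),(425,424),24))
print("bar",ang((463,335),(700,110),22),ang((490,355),(718,150),22))
print("base",ang((5,548),(342,220),8))
print("nose",e(476,345,22))
shift([555,75,144],84);shift([545,75,60],84)
E
```

```text
holes -98.7 -98.6 perp 171.6 171.9
slot -97.9 -98.9
bar -95.7 -97.3
base -95.9
nose [515.1 -86.5  22. ]
shift cm [10.6 18.1 -0.1] rot [-0.  -0.   0.8]
shift cm [11.2 17.3  8.3] rot [-0.  -0.   0.8]
```

The slot is now about 2° (0.035 rad) off the bar, which is well within tolerance. Next I go behind the paddle with the fingers shut.

```bash
python3 - <<'E'
from h import *
shift([531,71,144],84);shift([531,71,46],84)
E
```

```text
shift cm [11.81 15.95 -0.09] rot [-0.002 -0.001  0.793]
shift cm [11.79 15.96  9.71] rot [-0.002 -0.001  0.793]
```

```bash
python3 -m inch '[[[11.8,16,0],[0,0,0.793],0],[[11.8,16,0],[0,0,0.793],0],[[11.8,16,0],[0,0,0.793],0],[[11.8,16,0],[0,0,0.793],0],[[11.8,16,0],[0,0,0.793],0],[[11.8,16,0],[0,0,0.793],0],[[11.8,16,0],[0,0,0.793],0],[[11.8,16,4],[0,0,0.793],0],[[11.8,16,7],[0,0,0.793],0],[[11.8,16,9],[0,0,0.793],0],[[11.8,16,9.7],[0,0,0.793],0],[[11.8,16,9.7],[0,0,0.793],0]]'
python3 - <<'E'
from h import *
import cv2
s=telemetry.sense();print(s["time"],s["tool_pos"],s["tcp_rot"],s["finger_gap"],s["ft_force"])
im=viewer.snapshot("wrist");cv2.imwrite("pics/w6.png",im[:,:,::-1])
E
```

```text
time: 8.25
tool_pos: [530.6, 70.5, 45.5]
tcp_rot: [-179.8, 0.0, 84.1]
ft_force: [0.5, 0.1, 0.5]
finger_gap: -0.0
8.25 [530.57501187  70.49252549  45.49602662] [-1.79785625e+02  3.40092531e-02  8.40538537e+01] -0.025051147923660987 [0.54200268 0.13193854 0.50379953]
```

View pics/w6.png

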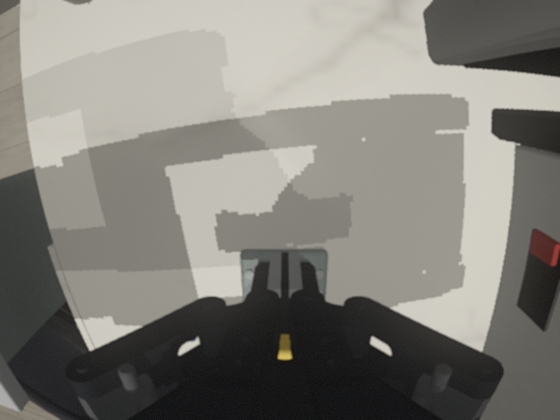

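The closed fingers are centred behind the paddle, which shows as the yellow patch at (285,347). I push in stages and watch the force.

```bash
python3 -m inch '[[[-0.5,0,0],[0,0,0],0],[[-1,0,0],[0,0,0],0],[[-1.4,0,0],[0,0,0],0],[[-1.8,0,0],[0,0,0],0],[[-2.2,0,0],[0,0,0],0],[[-2.5,0,0],[0,0,0],0],[[-2.8,0,0],[0,0,0],0],[[-3.1,0,0],[0,0,0],0],[[-3.4,0,0],[0,0,0],0],[[-3.7,0,0],[0,0,0],0],[[-4,0,0],[0,0,0],0]]'
python3 -m inch '[[[-0.4,0,0],[0,0,0],0],[[-0.8,0,0],[0,0,0],0],[[-1.2,0,0],[0,0,0],0],[[-1.6,0,0],[0,0,0],0],[[-2,0,0],[0,0,0],0]]'
python3 - <<'E'
from h import *
import cv2
im=viewer.snapshot("top");cv2.imwrite("pics/t2.png",im[:,:,::-1])
im=im[:,:,::-1][150:270,215:405];cv2.imwrite("pics/t2c.png",cv2.resize(im,None,fx=4,fy=4,interpolation=cv2.INTER_CUBIC))
im=viewer.snapshot("scene")
im=im[:,:,::-1][150:260,230:340];cv2.imwrite("pics/s2c.png",cv2.resize(im,None,fx=5,fy=5,interpolation=cv2.INTER_CUBIC))
E
```

```text
time: 9.4
tool_pos: [528.0, 31.1, 47.3]
tcp_rot: [180.0, -0.0, 84.0]
ft_force: [0.8, 2.0, 0.8]
finger_gap: 0.1
time: 9.9
tool_pos: [525.9, 11.0, 47.3]
tcp_rot: [-180.0, 0.0, 84.0]
ft_force: [1.6, 2.8, 1.2]
finger_gap: 0.0
```

View pics/t2c.png

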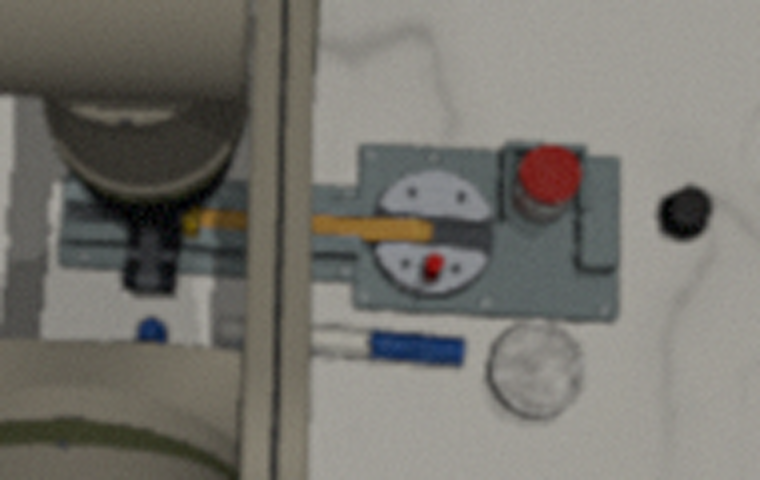

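View pics/s2c.png

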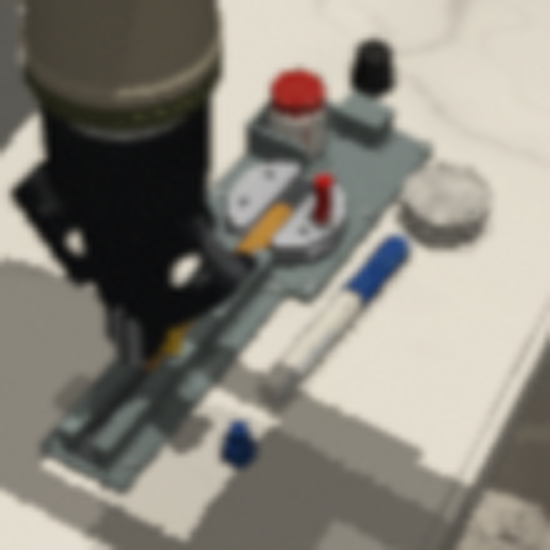

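The bar's nose is inside the slot at the disc's middle (430,232 in the top crop), and the force is only about 3 N. Continuing.

```bash
python3 -m inch '[[[-0.5,0,0],[0,0,0],0],[[-1,0,0],[0,0,0],0],[[-1.5,0,0],[0,0,0],0],[[-2,0,0],[0,0,0],0],[[-2.5,0,0],[0,0,0],0],[[-3,0,0],[0,0,0],0],[[-3.5,0,0],[0,0,0],0],[[-4,0,0],[0,0,0],0],[[-4.5,0,0],[0,0,0],0],[[-5,0,0],[0,0,0],0],[[-5.5,0,0],[0,0,0],0],[[-6,0,0],[0,0,0],0],[[-6.4,0,0],[0,0,0],0],[[-6.8,0,0],[0,0,0],0],[[-7.2,0,0],[0,0,0],0],[[-7.6,0,0],[0,0,0],0],[[-7.9,0,0],[0,0,0],0],[[-8,0,0],[0,0,0],0]]'
python3 -m inch '[[[-0.2,0,0],[0,0,0],0],[[-0.4,0,0],[0,0,0],0],[[-0.4,0,0],[0,0,0],0]]'
```

```text
time: 11.8
tool_pos: [517.5, -68.6, 47.3]
tcp_rot: [-180.0, 0.0, 84.0]
ft_force: [-0.3, 1.7, -1.9]
finger_gap: 0.3
time: 12.1
tool_pos: [517.2, -72.5, 47.4]
tcp_rot: [180.0, 0.0, 84.0]
ft_force: [-0.4, 0.5, -0.5]
finger_gap: -0.1
```

```bash
python3 -m inch '[[[-0.15,0,0],[0,0,0],0],[[-0.3,0,0],[0,0,0],0],[[-0.3,0,0],[0,0,0],0]]'
python3 -m inch '[[[-0.15,0,0],[0,0,0],0],[[-0.3,0,0],[0,0,0],0],[[-0.3,0,0],[0,0,0],0]]'

```

```text
time: 12.4
tool_pos: [516.9, -75.4, 47.4]
tcp_rot: [180.0, 0.0, 84.0]
ft_force: [0.5, 1.9, -0.0]
finger_gap: -0.1
time: 12.7
tool_pos: [516.7, -77.4, 47.4]
tcp_rot: [180.0, -0.1, 84.0]
ft_force: [0.8, 6.0, 0.0]
finger_gap: -0.3
```

```bash
python3 -m inch '[[[-0.1,0,0],[0,0,0],0],[[-0.2,0,0],[0,0,0],0],[[-0.2,0,0],[0,0,0],0]]'
python3 -m inch '[[[-0.1,0,0],[0,0,0],0],[[-0.2,0,0],[0,0,0],0],[[-0.2,0,0],[0,0,0],0]]'

```

```text
time: 13.0
tool_pos: [516.7, -77.5, 47.4]
tcp_rot: [180.0, -0.2, 84.0]
ft_force: [1.2, 16.6, 1.6]
finger_gap: -0.2
time: 13.3
tool_pos: [516.6, -77.7, 47.5]
tcp_rot: [180.0, -0.4, 84.0]
ft_force: [3.1, 24.4, 4.4]
finger_gap: -0.0
```

The bar is on its stop: the force has risen to 24 N with no further motion. I back away, lift and check.

```bash
python3 -m inch '[[[0.6,0,0],[0,0,0],0],[[2,0,0],[0,0,0],0],[[3,0,0],[0,0,0],0],[[3,0,-4],[0,0,0],0],[[3,0,-9],[0,0,0],0],[[8,0,-12],[0,0,0],0],[[13,0,-14],[0,0,0],0],[[18,0,-14],[0,0,0],0],[[18,0,-14],[0,0,0],0],[[18,0,-14],[0,0,0],0]]'
python3 - <<'E'
from h import *
import cv2
im=viewer.snapshot("top");cv2.imwrite("pics/t3.png",im[:,:,::-1])
im=im[:,:,::-1][150:270,215:405];cv2.imwrite("pics/t3c.png",cv2.resize(im,None,fx=4,fy=4,interpolation=cv2.INTER_CUBIC))
im=viewer.snapshot("scene")
im=im[:,:,::-1][150:260,230:340];cv2.imwrite("pics/s3c.png",cv2.resize(im,None,fx=5,fy=5,interpolation=cv2.INTER_CUBIC))
E
```

```text
time: 14.3
tool_pos: [534.9, 98.9, 187.4]
tcp_rot: [180.0, 0.0, 84.2]
ft_force: [0.3, -0.6, -0.2]
finger_gap: 0.3
```

View pics/t3c.png

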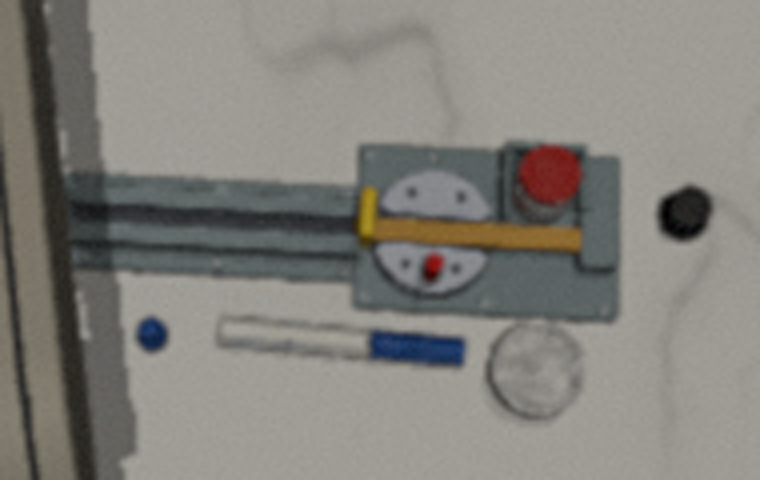

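View pics/s3c.png

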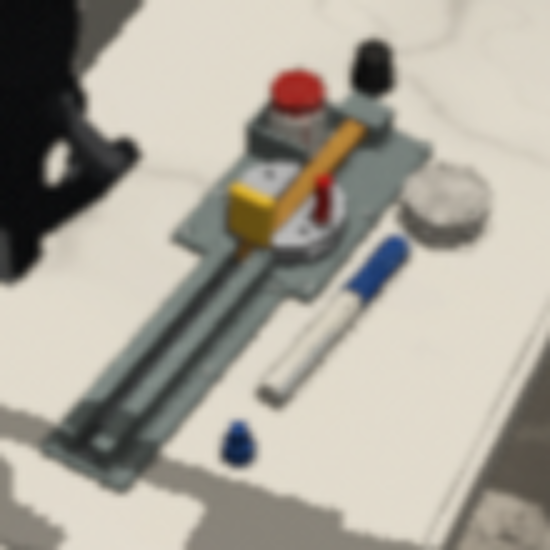

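The bar runs through the disc, across the bay and into the keeper at (583,240). The jar and the other loose things in view have not moved, and the arm is clear.

```bash
python3 -c "
from bench import r
print(r.hand_in())"
```

```text
the job is handed in; nothing more can be done
None
```

The jar is locked in its cradle and the job is handed in, at about 14.4 s on the robot's clock.

**What I did:** I turned the stud to the robot's side with the jaws held loosely round it. I then nudged it about 1 mm further, which left the slot about 2° off the bar. With the fingers shut, I pushed the yellow paddle until the bar reached its stop.

**Last checks:**
- **Stop:** the force rose to 24 N with no further motion. The fingertip position put the back of the paddle at about x = -39 mm, against -40 mm expected for fully home.
- **Pictures:** the top and scene views, taken after I backed the arm away, show the bar through the disc, across the bay and into the keeper. The jar, tin, stopper, marker and bung look unmoved. The white jar at the left of the table was outside the final crops, so I did not check it, but the gripper stayed well away from it.
- **Contact:** the force reading was near zero at hand-in, with the gripper about 190 mm up and clear of everything.

No check failed. The only disagreement was 1 to 5 mm between camera and touch estimates of position.

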